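Centre the acorn finial on its newel cap

TASK

The turned acorn finial stands loose and off-centre on the cap of its newel post. With light taps of the fingertips low down, against its wide ring, push it to the middle of the cap's raised square, so that the margin is even on all four sides, and leave it standing there upright. It is wobbly: do not tip it over, grip it, lift it or knock it hard, and leave the posts and everything else on the bench where they are.

Things in the scene. Friction and masses are not known exactly. Their poses are not given: they have to be found in the camera images.
- acorn_finial: The loose turned finial to centre: dark wood, 80 mm high, about 0.07 kg. Origin: centre of its underside, on the cap's raised square; z up along its axis. From the bottom: a narrow foot 26 mm across (all it stands on, so it is wobbly) that flares into a wide ring 56 mm across from 12 to 24 mm; neck 20 mm across at 32 mm; acorn body 42 mm across at 49 mm; blunt point 7 mm across at the top
- finial_ring (a point): On the acorn finial's axis, half-way up its wide ring (18 mm above the underside; ring 56 mm across, 12 mm thick): the height to push at. Pushed there slowly sideways the finial slides on the cap (1 to 2 N at most, friction about 0.5 to 0.7) and stops where the push stops; pushed higher up, on the acorn body, it rocks and may tip over
- cap_centre (a point): The middle of the top face of the newel cap's raised square, on which the acorn finial stands: where the finial's origin belongs. The raised square is 84 mm by 84 mm and 12 mm high, on a cap plate 120 mm square; its top is level, 134 mm above the bench. x and y run along the square's sides
- newel: The newel head that carries the acorn finial: a white post offcut 90 mm square and 100 mm high with a pale wood cap, 134 mm high in all, 0.85 kg, standing loose on the bench. Origin: centre of its underside; x and y along its sides, z up
- ball_newel: The other newel head, the same post and cap with a ball-shaped finial already glued on centrally, 218 mm high in all; leave alone. Origin: centre of its underside
- glue_bottle: Standing glue bottle, 58 mm across, 175 mm high; leave alone. Origin: centre of its underside
- try_square: Try square lying flat, dark wood stock 115 x 26 x 16 mm along its x, steel blade 150 mm long along its +y; leave alone. Origin: centre of the stock's underside
- pencil: Flat carpenter's pencil, 185 mm long along its x, 14 mm wide, 8 mm high, lying between the two posts; leave alone. Origin: centre of its underside
- tape_measure: Tape measure, 70 x 36 x 60 mm high; leave alone. Origin: centre of its underside
- mallet: Joiner's mallet lying on its side, head 85 x 125 mm and 60 mm high, handle 250 mm long towards its -x; leave alone. Origin: centre of the head's underside
- block_plane: Steel block plane, 160 x 50 mm, 60 mm high, long side along its x; leave alone. Origin: centre of its underside
Things that resemble listed ones, but are neither listed nor needed, are in the scene too. There is more than one size of the acorn_finial; the one meant has the size given above.

How it is judged:
At the end, for the whole second after the job is handed in: The acorn finial stands upright (within 3 degrees) and at rest on the cap's raised square, its axis within 4 mm of the square's middle, and the newel head stands within 10 mm of where it was (horizontal distance between acorn_finial and cap_centre below 0.004 m and angle between each of acorn_finial, newel's own z axis and vertical below 0.05 rad and z of acorn_finial in the frame of cap_centre between -0.003 and 0.003 m and linear speed of acorn_finial below 0.01 m/s and angular speed of acorn_finial below 0.15 rad/s and distance of newel from where it was at the start of the episode below 0.01 m); the robot touches nothing.
It fails at once if the acorn finial tips over (leans more than 0.5 rad) or drops off the raised square (angle between acorn_finial's own z axis and vertical above 0.5 rad or z of acorn_finial in the frame of cap_centre below -0.008 m).
It fails at once if the acorn finial is lifted: its underside's centre rises more than 12 mm off the cap (z of acorn_finial in the frame of cap_centre above 0.012 m).
It fails at once if the acorn finial is gripped or knocked hard (more than 12 N from the robot) (contact force between any of the fingers, the arm and acorn_finial above 12 N).
It fails at once if a newel head is shifted more than 10 mm (distance of any of newel, ball_newel from where it was at the start of the episode above 0.01 m).
It fails at once if something else on the bench is shifted more than 15 mm (distance of any of glue_bottle, try_square, pencil, tape_measure, mallet, block_plane from where it was at the start of the episode above 0.015 m).
It also fails if it takes over 56 s, if anything falls off the work surface, if the arm or the gripper's body presses on something with over 40 N, if the wrist force passes 120 N, or if a joint passes its speed limit or range.

ROBOT

A 6-joint arm with a two-finger parallel gripper is mounted at the origin on the work surface. World frame = base frame: x ahead of the robot, y to its left, z up, the work surface at z = 0. Lengths are in m, angles in rad, forces in N, time in s.
With the tool pointing down it reaches from about 0.35 to 0.775 m from the base axis. Payload 5.5 kg.
Tool frame: the origin (TCP) lies between the finger pads; the fingertips stand 17 mm ahead of it and the grasp point (between the pads) lies 2 mm behind it (env.finger_overhang is the distance from the TCP to the fingertips, in m); z points along the fingers, y is the direction in which the jaws open and shut (so a half turn about z gives the same grasp; the last joint's range is limited). The gripper opens to 85 mm and grips with 20 to 120 N. Pads are 22 mm wide; open, the fingers measure 114 mm over their backs; the gripper's body (76 mm by 85 mm) begins 54 mm behind the grasp point. The pads swing forward as they close: fully open they stand 13 mm farther back than shut.
Start: joints at [1.05, 0.313, 0.046, 1.304, 0, 1.431], TCP at [0.214, 0.534, 0.221] pointing down, gripper open.
Joint ranges: [-2.76, 2.76], [-0.86, 1.69], [-1.03, 1.26], [-2.2, 2.34], [-1.47, 1.5], [-3.14, 3.14]. Speed limits (rad/s): [2.57, 2.57, 3.14, 3.14, 3.14, 3.14].

INTERFACE

Orientations are given as a unit quaternion [w, x, y, z].
In Python, from workcell import env gives the robot as it stands. The module is installed in compiled form; this text tells all that it offers.
- The arm moves only by the tool arm_command, never from a script. Its argument "moves" is a list of rows, each a list of 5 numbers: the closure, from 0 (fully open) to 1 (shut), then the shift along the tool's x, y, z in mm, then the turn about the tool's z in rad. In form: [[fingers, dx, dy, dz, turn], ...]. A call has 1 to 12 rows; each row is the pose to reach, as a shift and turn from the pose commanded when the call began, along the tool's axes at that moment; what a row does not reach only later rows make up. A row lasts 1/10 s, in which the tool goes at most 50 mm and 8.59 degrees, less where a joint would pass 70% of its speed; a pose out of reach is approached as far as the arm can. A call with a gripper value outside its range is refused whole. The fingers move at their own pace and stop on an object; "squeeze" is the grip in N (left out, the last holds). Time passes only in rows, so rows that repeat a pose let the fingers close. It gives the time, the measured TCP pose, the force and the opening at its end, in the units of the state.
- env.get_state(): the state, without advancing time (a new reading comes with each control period).
- env.read_camera(name): name is "scene" or "top" or "wrist"; returns (picture, depth): 384x512x3 uint8, blue, green, red; 384x512 float32, m along the optical axis (not along the pixel's ray), 0 where there is no reading.
- env.get_calibration(name): a dict with "fx", "fy", "cx", "cy" (pixels), "k1" (the pictures are not rectified: a ray, as slopes to the right and down, at radius r is drawn at 1 + k1 r^2 times it, then the intrinsics apply), "pose" (4x4, takes a point from camera to world coordinates). Camera axes: x right, y down, z forward; pixel columns grow to the right and rows downward; lengths in m; the calibration is good to about 2 mm. A picture is of the moment at which its call begins: read the wrist's pose just before it. get_calibration takes no time and is no camera call; for the wrist camera it gives the pose at the moment of the call.
- env.hand_in(): hands the job in, once; it reports no verdict.
The state is a dict: "clock": time; "joint_pos": joint angles; "qvel": joint speeds; "tau": joint torques, N m; "tcp_pos": TCP position; "orientation": TCP orientation; "wrist_force": force on the tool from outside, world axes, zero at the start; "ft_torque": the same for the moment, N m; "finger_gap": finger opening in m.
Only numpy, scipy, OpenCV 4.12 (cv2) and the standard library are available. Lean on these libraries where they do the work, as an engineer would, in place of code of your own. Each camera call takes 0.05 s, during which the arm holds its last target. There are 200 camera calls.

## Working session

There is one attempt and no reset: what is moved stays moved. The work goes in short steps, Python scripts to look and compute and a tool call to move; the robot and the scene stay as the last step left them, time stands still between calls to the robot, and variables do not carry over. Pictures are saved under pics/ and viewed, about 8 in all and at most 12, crops included, and the job is handed in when it is done.

Besides the shell and the picture viewer there is one more tool, called by a JSON object that holds its "method" and its "body", one argument or row to a line. arm_command: Moves the arm, as the interface text tells. Its arguments: {"type":"object","properties":{"moves":{"type":"array","items":{"type":"array","items":{"type":"number"}}},"squeeze":{"type":"number"}},"required":["moves"]}

```bash
mkdir -p pics; cat > h.py <<'E'
import numpy as np, cv2
from workcell import env
def shot(n):
    c=env.get_calibration(n); p,d=env.read_camera(n); return p,d,c
def pts(d,c):
    v,u=np.mgrid[:d.shape[0],:d.shape[1]]
    K=np.array([[c['fx'],0,c['cx']],[0,c['fy'],c['cy']],[0,0,1.]])
    uv=np.stack([u,v],-1).reshape(-1,1,2).astype(np.float64)
    s=cv2.undistortPoints(uv,K,np.array([c['k1'],0,0,0.])).reshape(*d.shape,2)
    P=np.concatenate([s*d[...,None],d[...,None]],-1)
    T=np.array(c['pose']); return P@T[:3,:3].T+T[:3,3]
E
python3 - <<'E'
from h import *
for n in("scene","top"):
    p,d,c=shot(n); cv2.imwrite(f'pics/{n}0.png',p); np.savez(f'{n}0.npz',p=p,d=d,**{k:np.array(v) for k,v in c.items()})
    print(n,c)
print(env.get_state())
E
```

```text
scene {'fx': 465.3985715788648, 'fy': 465.3985715788648, 'cx': 249.4740110240609, 'cy': 187.41825250577423, 'k1': -0.017975944736786827, 'pose': array([[ 0.8684844 ,  0.30869692, -0.38786732,  0.99651002],
       [ 0.49565416, -0.55317075,  0.6695738 , -0.68310114],
       [-0.00786148, -0.77376245, -0.63342708,  0.84712933],
       [ 0.        ,  0.        ,  0.        ,  1.        ]])}
top {'fx': 362.9490291989887, 'fy': 362.9490291989887, 'cx': 257.2662552678227, 'cy': 189.26694862332937, 'k1': -0.073016540577249, 'pose': array([[ 0.02372345, -0.99139269,  0.12875456,  0.46530566],
       [-0.99968474, -0.0245845 , -0.00510215,  0.08041741],
       [ 0.00822361, -0.12859293, -0.99166337,  0.99282717],
       [ 0.        ,  0.        ,  0.        ,  1.        ]])}
{'clock': 0.1, 'joint_pos': array([ 1.05040804e+00,  3.13946640e-01,  4.51197573e-02,  1.30357409e+00,
       -3.86635603e-05,  1.43120202e+00]), 'qvel': array([ 0.00023036, -0.00137919,  0.00210636,  0.00013204,  0.00019228,
        0.00141599]), 'tau': array([ 1.60600812e-03, -4.81727457e+01,  2.99242204e+01,  1.27404579e-02,
       -1.63187647e-04, -1.95212857e-05]), 'tcp_pos': array([0.21349483, 0.53341227, 0.219797  ]), 'orientation': array([-2.41692182e-04,  1.89248649e-01,  9.81928870e-01, -7.65298964e-04]), 'wrist_force': array([ 0.47548312,  0.02155247, -0.02863914]), 'ft_torque': array([ 0.01943539,  0.03639379, -0.03953622]), 'finger_gap': 0.08531350500628088}
```

View pics/scene0.png

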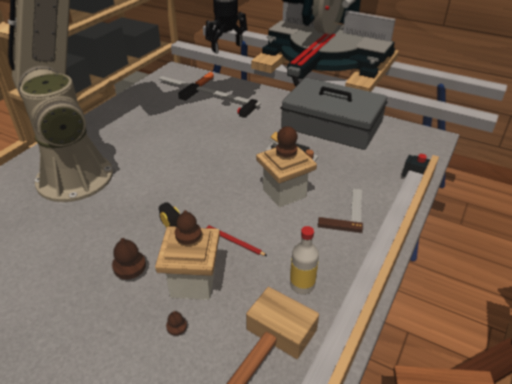

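View pics/top0.png

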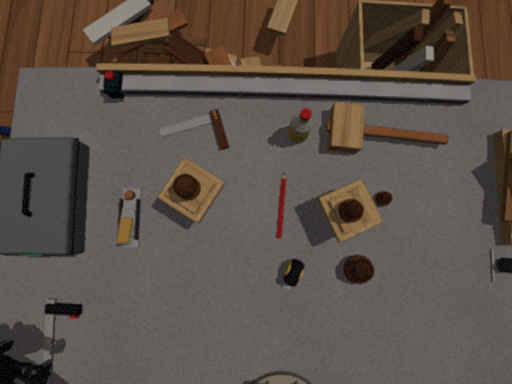

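Candidates for the finial, by scene pixel: (187,228) on the near newel, (288,142) on the far newel (ball or acorn?), the large one loose on the bench at (128,258), and the small one at (176,322). I'll check the choice in a close crop.

```bash
cat > a.py <<'E'
from h import *
ims=[]
z=np.load('scene0.npz')
for (x,y) in((187,245),(288,155)):
    ims.append(cv2.resize(z['p'][y-55:y+55,x-50:x+50],None,fx=4,fy=4,interpolation=cv2.INTER_CUBIC))
cv2.imwrite('pics/crop.png',np.hstack(ims))
for n in("scene","top"):
    z=np.load(n+'0.npz'); c={k:z[k] for k in z.files}; P=pts(z['d'],c); 
    ok=z['d']>0
    for (x,y) in ((.42,-.17),(.55,.25)): pass
    u0=((187,228),(288,142)) if n=='scene' else ((350,210),(187,187))
    for u,v in u0:
        C=P[v,u]; print(n,(u,v),C)
        R=ok&(np.hypot(P[...,0]-C[0],P[...,1]-C[1])<.11)
        Q=P[R]; 
        print(' zmax',Q[:,2].max())
        for lo,hi in((.128,.138),(.117,.126)):
            S=Q[(Q[:,2]>lo)&(Q[:,2]<hi)]; r=cv2.minAreaRect(S[:,:2].astype(np.float32)*1000); print('  plane',lo,len(S),np.median(S[:,2]),r)
        for lo,hi in((.145,.16),(.163,.17),(.172,.195),(.195,.22)):
            S=Q[(Q[:,2]>lo)&(Q[:,2]<hi)]
            if len(S):print('  fin',lo,len(S),S.mean(0),S.min(0),S.max(0))
E
python3 a.py
```

```text
scene (187, 228) [ 0.54621601 -0.16003977  0.18723507]
 zmax 0.21404376527601088
  plane 0.128 845 0.13321537127353944 ((535.864013671875, -153.34909057617188), (85.28766632080078, 87.29106140136719), 25.553251266479492)
  plane 0.117 1040 0.1214504048238767 ((536.4210205078125, -153.4168243408203), (119.76109313964844, 122.13546752929688), 25.538192749023438)
  fin 0.145 250 [ 0.54188933 -0.15435502  0.15553103] [ 0.50344761 -0.17165089  0.14503439] [ 0.56095189 -0.11612848  0.15995781]
  fin 0.163 16 [ 0.53859561 -0.14932258  0.16399714] [ 0.5168402  -0.15920491  0.16311799] [ 0.54756136 -0.13869419  0.16579882]
  fin 0.172 171 [ 0.54095795 -0.15332333  0.18678437] [ 0.51806523 -0.16494865  0.17324092] [ 0.55288655 -0.12837444  0.19489484]
  fin 0.195 155 [ 0.53543958 -0.14761417  0.20235591] [ 0.51709239 -0.16143925  0.19509351] [ 0.54899068 -0.12879382  0.21404377]
scene (288, 142) [0.59017595 0.21461995 0.19135336]
 zmax 0.2183088218031467
  plane 0.128 437 0.13332106653422615 ((574.640380859375, 236.31053161621094), (90.93072509765625, 90.33171081542969), 60.09892272949219)
  p
[... 1507 characters left out ...]
87) [0.56735867 0.22847567 0.21586893]
 zmax 0.2197066762094566
  plane 0.128 683 0.134250485858045 ((572.8414916992188, 240.2071533203125), (88.13169860839844, 87.9746322631836), 59.26593017578125)
  plane 0.117 1126 0.12238431057813476 ((573.856201171875, 238.28846740722656), (121.68502044677734, 120.37296295166016), 59.26837158203125)
  fin 0.145 68 [0.56371607 0.22142525 0.15674261] [0.54670239 0.20972128 0.14626474] [0.59645954 0.25019883 0.15995297]
  fin 0.172 22 [0.56101131 0.2230047  0.19078003] [0.54769513 0.21115337 0.18678342] [0.58901855 0.25100703 0.19491092]
  fin 0.195 443 [0.57208495 0.23531518 0.2093509 ] [0.54737771 0.21181982 0.1950452 ] [0.59933632 0.26401301 0.21970668]
```

View pics/crop.png

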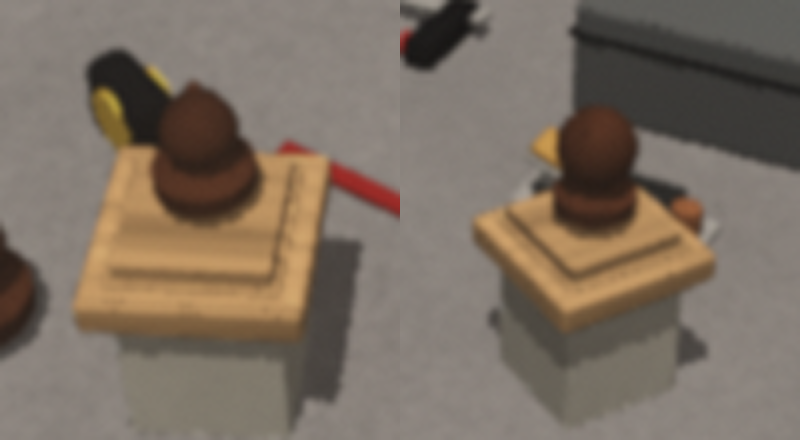

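Scene crop: the near newel (187,228) has the pointed acorn, with its top at 0.214 m, which is 80 mm above the cap. The far one (288,142) is a ball with its top at 0.218 m. So the target is the finial on the near newel, and the loose acorns on the bench are the wrong sizes. Next I'll fit it precisely against the known profile.

```bash
cat >> h.py <<'E'
from scipy.optimize import least_squares
PR=np.array([(0,13),(12,28),(24,28),(32,10),(40,18),(49,21),(60,18),(80,3.5)])/1000.
def square(P,ok,c0,zc,half,z0,yaw):
    # fit square centre from the point set of a level face: box edges as robust percentiles
    R=np.array([[np.cos(yaw),np.sin(yaw)],[-np.sin(yaw),np.cos(yaw)]])
    S=P[ok&(abs(P[...,2]-zc)<.004)&(np.hypot(P[...,0]-c0[0],P[...,1]-c0[1])<.1)][:,:2]-c0
    q=S@R.T; lo,hi=np.percentile(q,1,axis=0),np.percentile(q,99,axis=0)
    return c0+((lo+hi)/2)@R,(hi-lo)
def finial(P,ok,c0):
    Q=P[ok&(np.hypot(P[...,0]-c0[0],P[...,1]-c0[1])<.045)]
    z=Q[:,2]-.134; S=Q[(z>.013)&(z<.0225)|(z>.044)&(z<.058)]
    f=lambda c:np.hypot(S[:,0]-c[0],S[:,1]-c[1])-np.interp(S[:,2]-.134,PR[:,0],PR[:,1])
    r=least_squares(f,c0,loss='soft_l1',f_scale=.001); return r.x,np.sqrt(np.median(r.fun**2)),len(S)
E
cat > m.py <<'E'
from h import *
import sys
print(env.get_state()['clock'],getattr(env,'finger_overhang',None))
for n in sys.argv[1:]:
    p,d,c=shot(n); P=pts(d,c); ok=d>0
    cv2.imwrite(f'pics/{n}_{env.get_state()["clock"]:.2f}.png',p)
    c0=np.array([.5355,-.152])
    s1,e1=square(P,ok,c0,.134,.042,0,np.radians(25.4)); s2,e2=square(P,ok,c0,.122,.06,0,np.radians(25.4))
    f,r,k=finial(P,ok,np.array([.533,-.145])); 
    print(n,'sq',s1.round(4),e1.round(4),'plate',s2.round(4),e2.round(4),'fin',f.round(4),r.round(5),k,'need mm',((s1+s2)/2-f).round(4)*1000)
E
python3 m.py scene top
```

```text
0.1 0.017
scene sq [ 0.5365 -0.1541] [0.0836 0.0825] plate [ 0.5367 -0.1544] [0.1178 0.1169] fin [ 0.5313 -0.1427] 0.00068 216 need mm [  5.3 -11.5]
top sq [ 0.5335 -0.1515] [0.0837 0.0843] plate [ 0.5345 -0.1514] [0.1165 0.1188] fin [ 0.5297 -0.1417] 0.00032 92 need mm [ 4.3 -9.8]
```

Both cameras agree that it needs about (+4.8, −10.7) mm, 11.7 mm in all, almost along the cap's −y. I'll shut the fingers, push with the tool −x side, and start with a high transit.

{"method": "arm_command", "body": {
  "moves": [
    [1, 0, 0, -40, 0],
    [1, -30, -30, -80, 0.1],
    [1, -65, -60, -80, 0.2],
    [1, -100, -93, -80, 0.3],
    [1, -135, -126, -80, 0.4],
    [1, -170, -158, -80, 0.5],
    [1, -205, -191, -80, 0.6],
    [1, -240, -224, -80, 0.7],
    [1, -275, -256, -80, 0.763],
    [1, -310, -289, -80, 0.763],
    [1, -345, -321, -80, 0.763],
    [1, -380, -354, -80, 0.763]
  ]
}}

```text
clock: 1.4
tcp_pos: [0.4353, 0.0621, 0.3007]
orientation: [0.0, 0.541, 0.841, 0.0]
wrist_force: [0.7, 0.2, 0.6]
finger_gap: -0.0001
```

{"method": "arm_command", "body": {
  "moves": [
    [1, -40, 0, 0, 0],
    [1, -80, 1, 0, 0],
    [1, -120, 2, 0, 0],
    [1, -155, 2, 0, 0],
    [1, -173, 2, 0, 0],
    [1, -173, 2, 0, 0]
  ]
}}

```text
clock: 2.0
tcp_pos: [0.5089, -0.0944, 0.2998]
orientation: [-0.0, 0.542, 0.84, -0.0]
wrist_force: [0.3, 0.5, -0.3]
finger_gap: 0.0004
```

```bash
python3 m.py top scene wrist; python3 -c "
from h import *
print(env.get_state()['tcp_pos'],env.get_calibration('wrist')['pose']);import glob
a=cv2.imread(sorted(glob.glob('pics/wrist_*'))[-1]);b=cv2.imread(sorted(glob.glob('pics/scene_*'))[-1])
cv2.imwrite('pics/v1.png',cv2.resize(np.hstack([a,b]),(800,300)))"
```

```text
2.0 0.017
top sq [ 0.5233 -0.1298] [0.0833 0.0371] plate [ 0.534 -0.15 ] [0.116  0.1167] fin [ 0.5295 -0.1414] 0.0002 20 need mm [-0.9  1.5]
scene sq [ 0.5363 -0.1539] [0.0834 0.0834] plate [ 0.5368 -0.1542] [0.1178 0.1175] fin [ 0.5314 -0.1426] 0.00073 204 need mm [  5.2 -11.4]
wrist sq [ 0.5352 -0.1515] [0.0833 0.0815] plate [ 0.5351 -0.1511] [0.1181 0.116 ] fin [ 0.5315 -0.1427] 0.00032 525 need mm [ 3.6 -8.6]
[ 0.50784006 -0.09166716  0.3005853 ] [[ 9.09968631e-01  3.94642172e-01  1.27336741e-01  4.74899612e-01]
 [ 4.14677051e-01 -8.65868259e-01 -2.79848353e-01 -1.93797839e-02]
 [-1.83119567e-04  3.07456848e-01 -9.51562007e-01  4.54910390e-01]
 [ 0.00000000e+00  0.00000000e+00  0.00000000e+00  1.00000000e+00]]
```

View pics/v1.png

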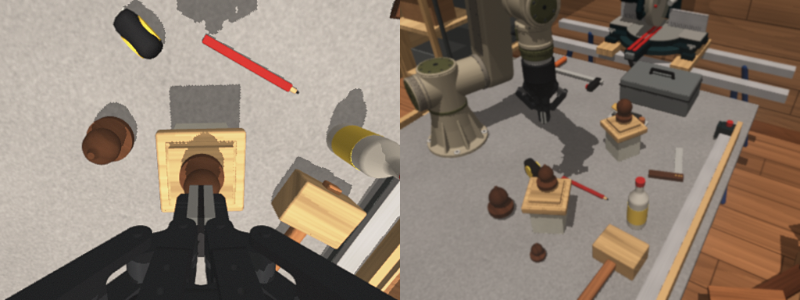

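Wrist view: the finial sits toward the +y (near) edge of the cap, at about (203,172), with the fingers behind it. The three cameras give a need of 9.3 to 12.5 mm along the same line. I'll descend behind it with a gap of about 14 mm.

{"method": "arm_command", "body": {
  "moves": [
    [1, 0, 0, 35, 0],
    [1, 0, 0, 70, 0],
    [1, 0, 0, 100, 0],
    [1, 0, 0, 120, 0],
    [1, 0, 0, 130, 0],
    [1, 0, 0, 136, 0],
    [1, 0, 0, 136, 0],
    [1, 0, 0, 136, 0]
  ]
}}

```text
clock: 2.95
tcp_pos: [0.5091, -0.0926, 0.1658]
orientation: [0.001, 0.541, 0.841, 0.0]
wrist_force: [1.1, 0.1, -0.3]
finger_gap: 0.0003
```

```bash
cat > t.py <<'E'
from h import *
import sys
s=env.get_state();print(s['clock'],s['tcp_pos'],s['wrist_force'])
L=[]
for n in ('wrist','scene'):
    p,d,c=shot(n); P=pts(d,c); ok=d>0
    if n=='wrist':
        # finger tips: points near the TCP between z .145 and .2
        R=np.array([[-.4146,.910],[.910,.4146]])
        t=s['tcp_pos'][:2]
        q=(P[...,:2]-t)@R.T; S=ok&(abs(q[...,1])<.03)&(abs(q[...,0])<.03)&(P[...,2]>.14)&(P[...,2]<.17)
        print('finger pts',S.sum(),q[S].min(0) if S.any() else '',q[S].max(0) if S.any() else '')
    u,v=(185,235) if n=='scene' else (256,256)
    a=p[v-75:v+75,max(u-100,0):u+100] if n=='scene' else p[96:384,64:448]
    L.append(cv2.resize(a,(400,300),interpolation=cv2.INTER_CUBIC))
cv2.imwrite(f'pics/{sys.argv[1]}.png',np.hstack(L))
E
python3 t.py v2
```

```text
2.95 [ 0.50908478 -0.09258773  0.16575408] [ 1.07194098  0.09475583 -0.29337041]
finger pts 0
```

View pics/v2.png

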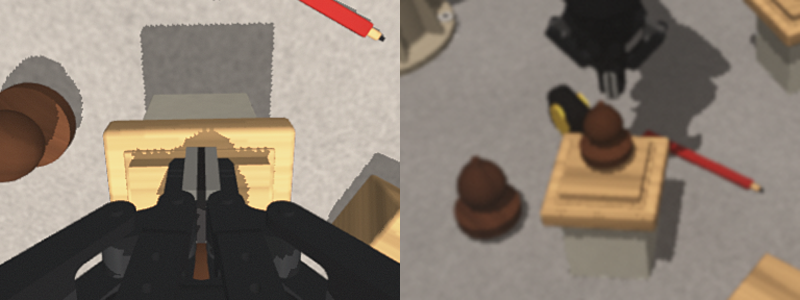

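```bash
python3 - <<'E'
from h import *
p,d,c=shot('scene'); P=pts(d,c); s=env.get_state(); print(s['tcp_pos'],s['clock'])
t=np.array([.509,-.0945]); R=np.array([[-.4146,.910],[.910,.4146]])
q=(P[...,:2]-t)@R.T
S=(d>0)&(abs(q[...,1])<.03)&(q[...,0]>-.018)&(q[...,0]<.03)&(P[...,2]>.135)&(P[...,2]<.19)
for r in np.unique(np.where(S)[0]):
    m=S[r]; print(r,m.sum(),q[r][m].min(0).round(4),q[r][m].max(0).round(4),P[r][m][:,2].min().round(4),P[r][m][:,2].max().round(4))
E
```

```text
[ 0.50909962 -0.09288179  0.16560784] 3.1
202 1 [0.0038 0.0132] [0.0038 0.0132] 0.189 0.189
203 2 [-0.0018 -0.0141] [0.0015 0.0135] 0.1882 0.189
204 3 [-0.0055 -0.0114] [-0.0022  0.0099] 0.1883 0.1898
205 5 [-0.0052 -0.0121] [-0.0023  0.0126] 0.1847 0.1883
206 11 [-0.0109 -0.0104] [-0.0024  0.012 ] 0.1813 0.1897
207 7 [-0.0102 -0.0052] [0.0021 0.0065] 0.1756 0.1859
208 7 [-0.0098 -0.0044] [-0.0043  0.0072] 0.1785 0.1827
209 6 [-0.0112 -0.005 ] [-0.0074  0.0057] 0.1776 0.1814
```

The finger face is 11 mm ahead of the TCP, as expected. I'll lower 2 mm and approach gently.

{"method": "arm_command", "body": {
  "moves": [
    [1, 0, 0, 2, 0],
    [1, -2, 0, 2, 0],
    [1, -4, 0, 2, 0],
    [1, -6, 0, 2, 0],
    [1, -7.5, 0, 2, 0],
    [1, -9, 0, 2, 0],
    [1, -10, 0, 2, 0],
    [1, -11, 0, 2, 0],
    [1, -12, 0, 2, 0],
    [1, -12.5, 0, 2, 0],
    [1, -13, 0, 2, 0],
    [1, -13, 0, 2, 0]
  ]
}}

```text
clock: 4.3
tcp_pos: [0.5138, -0.1045, 0.1626]
orientation: [0.0, 0.541, 0.841, 0.0]
wrist_force: [0.4, -0.1, -0.1]
finger_gap: -0.0001
```

```bash
python3 m.py scene
```

```text
4.3 0.017
scene sq [ 0.5366 -0.1543] [0.0833 0.0825] plate [ 0.5371 -0.1547] [0.118  0.1178] fin [ 0.5311 -0.1416] 0.00117 263 need mm [  5.8 -12.9]
```

{"method": "arm_command", "body": {
  "moves": [
    [1, -0.5, 0, 0, 0],
    [1, -1, 0, 0, 0],
    [1, -1.5, 0, 0, 0],
    [1, -2, 0, 0, 0],
    [1, -2.5, 0, 0, 0],
    [1, -3, 0, 0, 0],
    [1, -3.5, 0, 0, 0],
    [1, -4, 0, 0, 0],
    [1, -4.5, 0, 0, 0],
    [1, -5, 0, 0, 0],
    [1, -5.5, 0, 0, 0],
    [1, -6, 0, 0, 0]
  ]
}}

```text
clock: 5.55
tcp_pos: [0.5163, -0.11, 0.1626]
orientation: [-0.0, 0.541, 0.841, 0.0]
wrist_force: [0.0, 0.1, -0.1]
finger_gap: -0.0002
```

```bash
sed -i 's/c0\[1\])<.045)\]/c0[1])<.045)\&((P[...,:2]-c0)@np.array([.415,-.910])>-.012)]/' h.py; python3 m.py scene
```

```text
5.55 0.017
scene sq [ 0.5365 -0.1539] [0.0834 0.0836] plate [ 0.5369 -0.1545] [0.118  0.1171] fin [ 0.5312 -0.1427] 0.0007 227 need mm [  5.5 -11.5]
```

{"method": "arm_command", "body": {
  "moves": [
    [1, -0.5, 0, 0, 0],
    [1, -1, 0, 0, 0],
    [1, -1.5, 0, 0, 0],
    [1, -2, 0, 0, 0],
    [1, -2.5, 0, 0, 0],
    [1, -3, 0, 0, 0],
    [1, -3.5, 0, 0, 0],
    [1, -4, 0, 0, 0],
    [1, -4, 0, 0, 0]
  ]
}}

```text
clock: 6.5
tcp_pos: [0.518, -0.1137, 0.1626]
orientation: [0.0, 0.541, 0.841, 0.0]
wrist_force: [0.5, -0.1, 0.0]
finger_gap: -0.0001
```

```bash
python3 m.py scene; python3 t.py v3
```

```text
6.5 0.017
scene sq [ 0.5365 -0.1543] [0.0833 0.0833] plate [ 0.5369 -0.1543] [0.1176 0.1174] fin [ 0.531  -0.1427] 0.00075 209 need mm [  5.7 -11.6]
6.55 [ 0.51793387 -0.11363578  0.16259066] [ 0.57143727 -0.42454255  0.13947173]
finger pts 1068 [-0.02996453 -0.02726853] [-0.00472942  0.02788994]
```

View pics/v3.png

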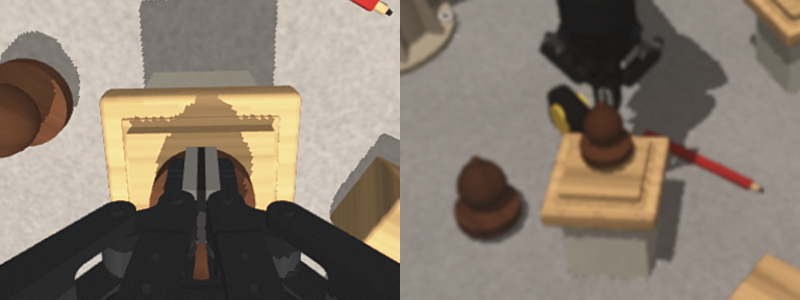

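The wrist view shows the fingertips, at about (203,148) in the crop, level with the back edge of the ring. I'd have expected them to be lower, so I'll check their real height from depth.

```bash
python3 - <<'E'
from h import *
s=env.get_state(); p,d,c=shot('wrist'); P=pts(d,c); t=s['tcp_pos']; print(t,c['fx'],c['cy'],np.array(c['pose'])[:3,3])
R=np.array([[-.4146,.910],[.910,.4146]])
q=(P[...,:2]-t[:2])@R.T*1000
# crop (x,y)-> col 64+x*.96,row 96+y*.96
for col in (64+192*.96,64+202*.96,64+215*.96,64+165*.96,64+245*.96):
    col=int(col); print('col',col)
    for r in range(215,384,8): print(r,q[r,col].round(1),(P[r,col,2]*1000).round(1),p[r,col],end=' | ')
    print()
# project tip
T=np.linalg.inv(np.array(c['pose']))
for z in(.146,.163,.2):
  for a in(-.011,.011):
    w=np.r_[t[:2]+a*R[0],z,1]; k=T@w; print(z,a,c['cx']+c['fx']*k[0]/k[2],c['cy']+c['fy']*k[1]/k[2])
E
```

```text
[ 0.51792665 -0.11359446  0.16256992] 336.3791334786635 188.223541919113 [ 0.48495156 -0.0411866   0.31683769]
col 248
215 [ 0.5 -5.4] 126.1 [ 88 129 162] | 223 [-0.8 -5.2] 135.1 [ 76 111 139] | 231 [-6.1 -5.2] 134.8 [ 92 135 170] | 239 [10.5 -4. ] 178.5 [101 106 108] | 247 [11.4 -3.8] 188.0 [100 105 108] | 255 [11.2 -3.6] 194.3 [ 99 105 107] | 263 [11.4 -3.4] 200.9 [101 107 110] | 271 [11.9 -3.3] 207.5 [ 99 105 108] | 279 [10.8 -3.2] 211.0 [127 136 140] | 287 [12.2 -3. ] 218.1 [38 36 38] | 295 [12.2 -2.9] 222.4 [38 39 37] | 303 [12.7 -2.8] 227.3 [38 38 37] | 311 [ 9.3 -2.8] 226.8 [38 38 39] | 319 [ 2.7 -3. ] 222.3 [39 39 40] | 327 [-0.6 -3. ] 222.3 [45 43 45] | 335 [-3.6 -3. ] 222.7 [42 40 41] | 343 [-7.1 -3.1] 222.4 [39 39 39] | 351 [-6.  -2.9] 227.1 [36 35 35] | 359 [-7.2 -2.9] 229.2 [40 39 37] | 367 [10.9 -2.2] 250.1 [38 36 37] | 375 [12.2 -2.1] 253.6 [37 36 37] | 383 [12.3 -2.1] 255.9 [39 37 36] | 
col 257
215 [0.5 0.1] 126.0 [ 87 130 162] | 223 [-1.5  0.1] 133.6 [ 78 114 142] | 231 [-6.   0.1] 135.0 [ 92 136 171] | 239 [12.   0.1] 181.6 [32 30 31] | 247 [12.2  0.1] 189.4 [34 35
[... 2637 characters left out ...]
6] 223.6 [37 38 37] | 303 [12.7 13.2] 227.3 [35 34 34] | 311 [12.8 12.7] 231.2 [37 35 35] | 319 [18.2 11.3] 241.4 [34 34 33] | 327 [17.2 11.1] 243.3 [38 38 38] | 335 [16.8 10.9] 245.7 [37 37 34] | 343 [15.9 10.7] 247.5 [43 40 41] | 351 [17.2 10.1] 251.5 [36 34 34] | 359 [18.   9.7] 254.7 [38 35 34] | 367 [18.3  9.4] 257.2 [36 36 37] | 375 [17.3  9.3] 258.3 [37 35 35] | 383 [17.6  9. ] 260.7 [34 33 32] | 
0.146 -0.011 256.8189351909586 247.35908477387932
0.146 0.011 256.79560814153166 211.21133853121802
0.163 -0.011 256.82651427870746 262.96414189196634
0.163 0.011 256.8012417564166 223.9580244974462
0.2 -0.011 256.8491031609603 309.4738023511146
0.2 0.011 256.8182645414226 262.47398612703074
```

Useful catch. Depth puts the visible fingertip at z≈0.178, not 0.146, and the finial hasn't moved even though the TCP has passed the expected contact point. The finger could be about to touch the acorn body, so I'll back off and measure the real tip height clear of the finial.

{"method": "arm_command", "body": {
  "moves": [
    [1, 4, 0, 0, 0],
    [1, 12, 0, 0, 0],
    [1, 24, 0, 0, 0],
    [1, 34, 0, -20, 0],
    [1, 34, 0, -60, 0],
    [1, 34, 0, -60, 0],
    [1, 34, 0, -60, 0]
  ]
}}

```text
clock: 7.4
tcp_pos: [0.5043, -0.082, 0.2237]
orientation: [0.001, 0.541, 0.841, 0.0]
wrist_force: [0.3, -0.6, -0.3]
finger_gap: 0.0001
```

```bash
python3 m.py scene top| cut -c1-300; python3 - <<'E'
from h import *
s=env.get_state(); t=s['tcp_pos']; print(t,s['finger_gap'],s['joint_pos'])
R=np.array([[-.4146,.910],[.910,.4146]])
p,d,c=shot('scene'); P=pts(d,c); q=(P[...,:2]-t[:2])@R.T*1000
S=(d>0)&(abs(q[...,1])<25)&(abs(q[...,0])<35)&(P[...,2]>.17)&(P[...,2]<.33)
for r in np.unique(np.where(S)[0]):
    m=S[r]; print(r,m.sum(),np.median(q[r][m],0).round(1),q[r][m][:,1].min().round(1),q[r][m][:,1].max().round(1),np.median(P[r][m][:,2]).round(4))
r,cc=np.where(S); y,x=int(r.mean()),int(cc.mean())
cv2.imwrite('pics/v4.png',cv2.resize(p[max(y-50,0):y+100,max(x-100,0):x+100],(800,600),interpolation=cv2.INTER_CUBIC)); print(x,y)
E
```

```text
7.4 0.017
scene sq [ 0.5365 -0.1539] [0.0834 0.0827] plate [ 0.5368 -0.1541] [0.118  0.1181] fin [ 0.5311 -0.1424] 0.00077 214 need mm [  5.5 -11.6]
top sq [ 0.5729 -0.1388] [0.0027 0.0316] plate [ 0.5311 -0.1392] [0.1141 0.0952] fin [ 0.533 -0.145] nan 0 need mm [19.  6.]
[ 0.50319802 -0.08204963  0.22189279] -1.594038029927751e-05 [-3.19265917e-01  1.87399741e-01 -1.16111104e-01  1.26834246e+00
  1.13386332e-04  8.24140297e-01]
147 1 [ -9.7 -23.3] -23.3 -23.3 0.3299
148 8 [-9.8 -2.4] -23.5 20.5 0.3287
149 12 [-10.7  -0.5] -23.5 24.8 0.327
150 18 [-12.   -2.9] -24.2 24.8 0.3256
151 24 [-15.6  -0.9] -23.9 24.4 0.3256
152 25 [-15.5  -0.5] -24.3 23.6 0.3226
153 23 [-12.5   2. ] -23.2 23.9 0.3197
154 25 [-13.2   1.2] -23.8 24.8 0.3164
155 22 [-14.2   2.4] -17.8 22.5 0.3148
156 21 [-14.7   0.6] -17.6 20.2 0.3126
157 19 [-15.4   0.8] -16.3 16.2 0.3106
158 20 [-15.2  -4.2] -15.5 23.9 0.3089
159 20 [-14.2  -3.6] -16.2 24.6 0.3052
160 22 [-15.   -3.9] -24.3 24.2 0.3028
161 24 [-11.8   1. ] -24.3 22.4 0.2987
162 25 [-11.8  -3.1] -24.5 24.5 0.2959
163 23 [-10.3  -3.2] -24.7 21.8 0.2923
164 24 
[... 201 characters left out ...]
 4.2] -13.8 22.5 0.2784
170 16 [-10.3   3.2] -13.5 24.5 0.2756
171 14 [-11.1   2.2] -10.7 13.3 0.2727
172 14 [-7.6  1.8] -12.6 12.8 0.268
173 14 [-6.7  1.7] -12.6 12.8 0.2646
174 15 [-7.2  3.3] -13.5 13.3 0.2628
175 15 [-6.3  2.4] -13.6 13.2 0.2596
176 15 [-7.5  2.1] -13.4 13.2 0.2578
177 15 [-7.8  1.4] -13.9 13.4 0.2551
178 15 [-8.5  1.6] -14.3 13.5 0.2526
179 13 [-7.9  1. ] -12.0 13.4 0.2498
180 13 [-9.5  2. ] -12.3 13.1 0.2482
181 13 [-8.6  1.4] -12.9 13.2 0.245
182 11 [-8.7  1. ] -11.1 10.5 0.2421
183 7 [-10.2   0.7] -6.5 6.0 0.2406
184 7 [-9.5  0.1] -5.5 5.8 0.2373
185 7 [-10.    0.1] -6.5 6.2 0.2354
187 164
  return _methods._mean(a, axis=axis, dtype=dtype,
  ret = ret.dtype.type(ret / rcount)
```

View pics/v4.png

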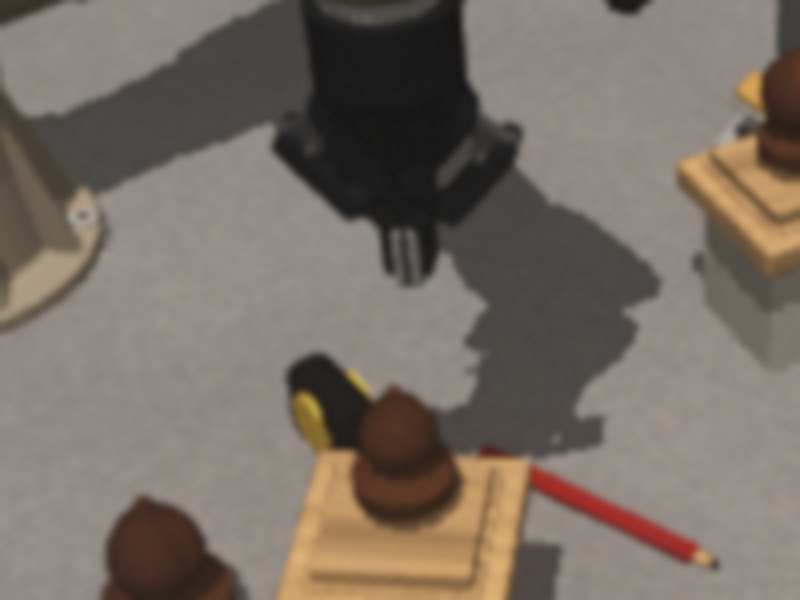

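Both cameras put the actual fingertips about 13 mm above the reported TCP height, instead of 17 mm below it, so the stated overhang doesn't hold. I'll check the gripper body's clearance before going lower.

```bash
python3 - <<'E'
from h import *
s=env.get_state(); t=s['tcp_pos']; print(t)
R=np.array([[-.4146,.910],[.910,.4146]])
p,d,c=shot('scene'); P=pts(d,c); q=(P[...,:2]-t[:2])@R.T*1000
for lo,hi in((-30,-22),(-38,-30),(-50,-38)):
    S=(d>0)&(abs(q[...,1])<50)&(q[...,0]>lo)&(q[...,0]<hi)&(P[...,2]>.215)&(P[...,2]<.45)
    print(lo,hi,S.sum(),np.sort(P[S][:,2])[:6].round(3) if S.any() else '')
p,d,c=shot('wrist'); P=pts(d,c); q=(P[...,:2]-t[:2])@R.T*1000
S=(d>0)&(abs(q[...,1])<14)&(abs(q[...,0])<16)&(P[...,2]>.2)
print('wrist tip z',np.sort(P[S][:,2])[:12].round(4))
E
```

```text
[ 0.50303914 -0.08209426  0.22153545]
-30 -22 414 [0.331 0.335 0.337 0.359 0.361 0.361]
-38 -30 808 [0.36  0.361 0.361 0.362 0.362 0.362]
-50 -38 42 [0.365 0.366 0.368 0.369 0.371 0.375]
wrist tip z [0.236  0.2364 0.2365 0.2365 0.2365 0.2365 0.2365 0.2367 0.2367 0.2368
 0.2368 0.2369]
```

Wrist view confirms tip z ≈ TCP z + 13.5 mm. The body starts about 95 mm above the tip, so there's plenty of clearance. I'll descend until the tip is at about 0.146, which is 90 mm down, then close most of the 27 mm gap.

{"method": "arm_command", "body": {
  "moves": [
    [1, 0, 0, 30, 0],
    [1, 0, 0, 60, 0],
    [1, 0, 0, 80, 0],
    [1, 0, 0, 89, 0],
    [1, 0, 0, 89, 0],
    [1, -4, 0, 89, 0],
    [1, -8, 0, 89, 0],
    [1, -12, 0, 89, 0],
    [1, -15, 0, 89, 0],
    [1, -18, 0, 89, 0],
    [1, -20, 0, 89, 0],
    [1, -20, 0, 89, 0]
  ]
}}

```text
clock: 8.85
tcp_pos: [0.5123, -0.1011, 0.1336]
orientation: [0.0, 0.541, 0.841, 0.0]
wrist_force: [-0.2, 0.1, -0.2]
finger_gap: 0.0001
```

```bash
cat > w.py <<'E'
from h import *
s=env.get_state(); t=s['tcp_pos']; print(s['clock'],t,s['wrist_force'])
R=np.array([[-.4146,.910],[.910,.4146]])
p,d,c=shot('wrist'); P=pts(d,c); q=(P[...,:2]-t[:2])@R.T*1000
S=(d>0)&(abs(q[...,1])<14)&(q[...,0]>7)&(q[...,0]<14)&(P[...,2]>.138)
print('tip z',np.sort(P[S][:,2])[:6].round(4))
Q=P[(d>0)&(q[...,0]<-2)&(abs(q[...,1])<33)]
S=Q[(Q[:,2]>.148)&(Q[:,2]<.164)]; qq=(S[:,:2]-t[:2])@R.T*1000
print('ring pts',len(S),qq.min(0),qq.max(0))
E
python3 w.py; python3 m.py scene
```

```text
8.85 [ 0.51228598 -0.1011459   0.13362447] [-0.17763267  0.12866117 -0.18160329]
tip z [0.1484 0.1487 0.1488 0.1489 0.1489 0.149 ]
ring pts 122 [-36.02974418  -2.69118122] [-27.81781149   2.30697742]
8.9 0.017
scene sq [ 0.5362 -0.1537] [0.0834 0.0843] plate [ 0.5369 -0.1543] [0.118  0.1178] fin [ 0.5313 -0.1427] 0.00067 202 need mm [  5.3 -11.3]
```

{"method": "arm_command", "body": {
  "moves": [
    [1, -1, 0, 1.5, 0],
    [1, -2, 0, 1.5, 0],
    [1, -3, 0, 1.5, 0],
    [1, -4, 0, 1.5, 0],
    [1, -4.7, 0, 1.5, 0],
    [1, -5.4, 0, 1.5, 0],
    [1, -6.1, 0, 1.5, 0],
    [1, -6.8, 0, 1.5, 0],
    [1, -7.5, 0, 1.5, 0],
    [1, -8.2, 0, 1.5, 0],
    [1, -9, 0, 1.5, 0],
    [1, -9, 0, 1.5, 0]
  ]
}}

```text
clock: 10.15
tcp_pos: [0.5159, -0.1091, 0.1321]
orientation: [-0.0, 0.541, 0.841, 0.0]
wrist_force: [0.0, 0.3, -0.4]
finger_gap: 0.0001
```

```bash
python3 w.py|head -1; python3 m.py scene
```

```text
10.15 [ 0.51587878 -0.109096    0.13206186] [ 0.01668008  0.30301117 -0.424482  ]
10.2 0.017
scene sq [ 0.5363 -0.1539] [0.0832 0.0829] plate [ 0.5369 -0.1544] [0.1181 0.1181] fin [ 0.532  -0.1443] 0.00083 221 need mm [ 4.6 -9.9]
```

Contact confirmed: the finial slid about 1.8 mm along the push line. I'll push 6 mm more, slowly.

{"method": "arm_command", "body": {
  "moves": [
    [1, -0.5, 0, 0, 0],
    [1, -1, 0, 0, 0],
    [1, -1.5, 0, 0, 0],
    [1, -2, 0, 0, 0],
    [1, -2.5, 0, 0, 0],
    [1, -3, 0, 0, 0],
    [1, -3.5, 0, 0, 0],
    [1, -4, 0, 0, 0],
    [1, -4.5, 0, 0, 0],
    [1, -5, 0, 0, 0],
    [1, -5.5, 0, 0, 0],
    [1, -6, 0, 0, 0]
  ]
}}

```text
clock: 11.45
tcp_pos: [0.5184, -0.1145, 0.1321]
orientation: [0.0, 0.541, 0.841, 0.0]
wrist_force: [0.4, 0.1, -0.6]
finger_gap: 0.0001
```

```bash
python3 w.py|head -1; python3 m.py scene
```

```text
11.45 [ 0.51837072 -0.11454972  0.1321021 ] [ 0.38416582  0.12128152 -0.61203634]
11.5 0.017
scene sq [ 0.5363 -0.1539] [0.0835 0.0839] plate [ 0.537  -0.1543] [0.118  0.1178] fin [ 0.5348 -0.1496] 0.00066 225 need mm [ 1.8 -4.5]
```

{"method": "arm_command", "body": {
  "moves": [
    [1, -0.5, 0, 0, 0],
    [1, -1, 0, 0, 0],
    [1, -1.5, 0, 0, 0],
    [1, -2, 0, 0, 0],
    [1, -2.5, 0, 0, 0],
    [1, -2.5, 0, 0, 0],
    [1, -1, 0, 0, 0],
    [1, 3, 0, 0, 0],
    [1, 15, 0, 0, 0],
    [1, 40, 0, 0, 0],
    [1, 45, 0, -40, 0],
    [1, 45, 0, -80, 0]
  ]
}}

```text
clock: 12.75
tcp_pos: [0.4969, -0.0712, 0.2115]
orientation: [-0.003, 0.541, 0.841, -0.001]
wrist_force: [1.4, -1.0, 1.1]
finger_gap: -0.0001
```

{"method": "arm_command", "body": {
  "moves": [
    [1, 10, 0, -40, 0],
    [1, 30, 0, -60, 0],
    [1, 40, 0, -60, 0],
    [1, 40, 0, -60, 0]
  ]
}}

```text
clock: 13.15
tcp_pos: [0.4824, -0.0357, 0.2722]
orientation: [0.0, 0.54, 0.841, 0.0]
wrist_force: [0.5, -0.3, -0.6]
finger_gap: -0.0002
```

```bash
python3 m.py scene wrist top; python3 - <<'E'
from h import *
L=[]
for n in('wrist','scene'):
    p,d,c=shot(n); P=np.linalg.inv(np.array(c['pose']))@np.array([.535,-.1525,.14,1]); x,y=int(c['cx']+c['fx']*P[0]/P[2]),int(c['cy']+c['fy']*P[1]/P[2]); print(n,x,y)
    L.append(cv2.resize(p[max(y-60,0):y+60,x-50:x+50],(400,480),interpolation=cv2.INTER_CUBIC))
cv2.imwrite('pics/v5.png',np.hstack(L))
E
```

```text
13.15 0.017
scene sq [ 0.5364 -0.1537] [0.0835 0.0835] plate [ 0.5367 -0.1537] [0.1182 0.118 ] fin [ 0.5359 -0.1517] 0.00074 213 need mm [ 0.6 -2.1]
wrist sq [ 0.524 -0.128] [0.0835 0.0305] plate [ 0.5242 -0.1287] [0.1179 0.0671] fin [ 0.533 -0.145] nan 0 need mm [-8.9 16.7]
wrist 256 297
scene 186 240
  return _methods._mean(a, axis=axis, dtype=dtype,
  ret = ret.dtype.type(ret / rcount)
Traceback (most recent call last):
  File "m.py", line 8, in <module>
    s1,e1=square(P,ok,c0,.134,.042,0,np.radians(25.4)); s2,e2=square(P,ok,c0,.122,.06,0,np.radians(25.4))
          ~~~~~~^^^^^^^^^^^^^^^^^^^^^^^^^^^^^^^^^^^^^^
  File "h.py", line 18, in square
    q=S@R.T; lo,hi=np.percentile(q,1,axis=0),np.percentile(q,99,axis=0)
                   ~~~~~~~~~~~~~^^^^^^^^^^^^
IndexError: index -1 is out of bounds for axis 0 with size 0
```

View pics/v5.png

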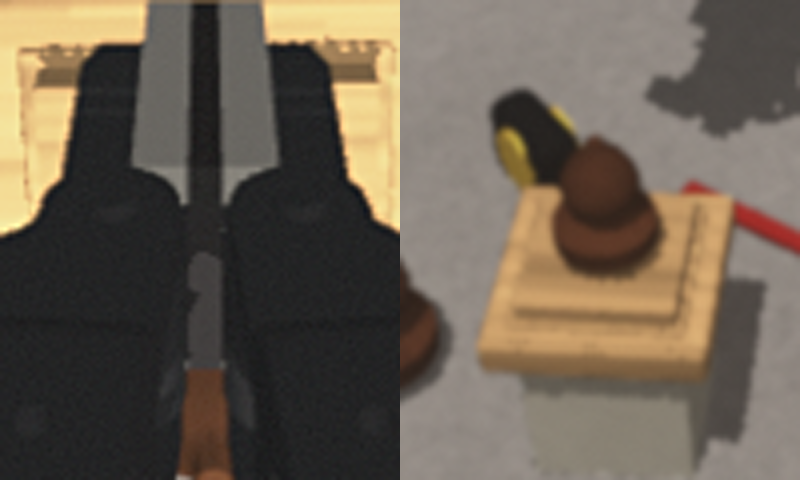

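Scene crop: the finial is upright at (605,205) and closer to the middle, but this camera's fit is biased one way and the wrist's the other. I'll re-measure with the wrist from higher up, then clear the arm for the top camera.

{"method": "arm_command", "body": {
  "moves": [
    [1, 0, 0, -20, 0],
    [1, -15, 0, -40, 0],
    [1, -15, 0, -60, 0],
    [1, -15, 0, -60, 0],
    [1, -15, 0, -60, 0]
  ]
}}

```text
clock: 13.9
tcp_pos: [0.4895, -0.0512, 0.3312]
orientation: [-0.0, 0.542, 0.841, -0.0]
wrist_force: [0.9, -0.2, -1.5]
finger_gap: -0.0
```

```bash
python3 m.py wrist wrist
```

```text
13.9 0.017
wrist sq [ 0.5306 -0.1419] [0.0831 0.0605] plate [ 0.5344 -0.15  ] [0.1181 0.1135] fin [ 0.5363 -0.1521] 0.00013 25 need mm [-3.8  6.1]
wrist sq [ 0.5316 -0.144 ] [0.0832 0.065 ] plate [ 0.5344 -0.1499] [0.1183 0.1134] fin [ 0.5364 -0.1522] 0.00012 26 need mm [-3.4  5.3]
```

{"method": "arm_command", "body": {
  "moves": [
    [1, 40, 0, 0, 0],
    [1, 80, 0, 0, 0],
    [1, 120, 0, 0, 0],
    [1, 160, 0, 0, 0],
    [1, 200, 0, 0, 0],
    [1, 240, 0, 0, 0],
    [1, 270, 0, 0, 0],
    [1, 270, 0, 0, 0]
  ]
}}

```text
clock: 14.8
tcp_pos: [0.3752, 0.1973, 0.3311]
orientation: [-0.001, 0.539, 0.842, -0.0]
wrist_force: [0.1, -0.8, 0.5]
finger_gap: -0.0003
```

```bash
python3 m.py top top scene; ls pics|tail -4; python3 - <<'E'
from h import *
p,d,c=shot('top'); cv2.imwrite('pics/v6.png',cv2.resize(p[160:260,300:400],(600,600),interpolation=cv2.INTER_CUBIC)); np.savez('top1.npz',p=p,d=d)
p,d,c=shot('scene'); np.savez('scene1.npz',p=p,d=d)
E
```

```text
14.8 0.017
top sq [ 0.5336 -0.1517] [0.0837 0.0842] plate [ 0.5345 -0.1513] [0.1165 0.1187] fin [ 0.5345 -0.1509] 0.00045 55 need mm [-0.4 -0.7]
top sq [ 0.5335 -0.1515] [0.0837 0.0841] plate [ 0.5345 -0.1514] [0.117  0.1188] fin [ 0.5344 -0.151 ] 0.00038 48 need mm [-0.4 -0.4]
scene sq [ 0.5365 -0.154 ] [0.0832 0.0833] plate [ 0.5368 -0.154 ] [0.1183 0.1182] fin [ 0.5361 -0.1516] 0.00064 221 need mm [ 0.5 -2.4]
wrist_13.25.png
wrist_13.95.png
wrist_14.00.png
wrist_2.15.png
```

View pics/v6.png

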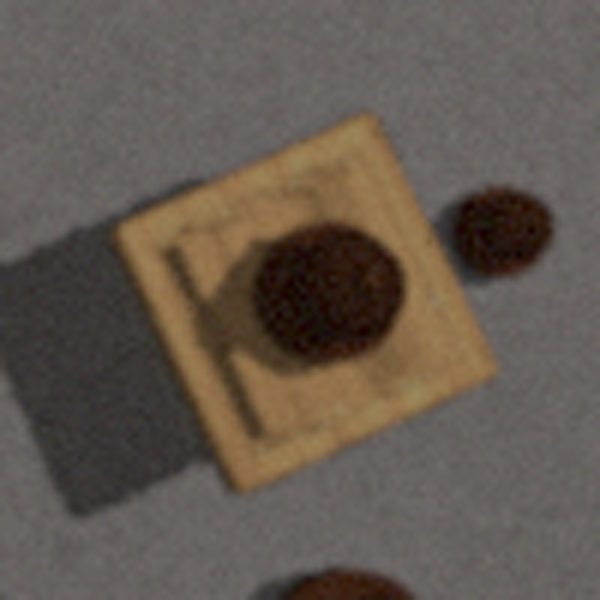

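Top view: the finial at (330,293) stands mid-square, upright, with margins that look even. For an independent check I'll match the image silhouette against a projected model, in both fixed cameras.

```bash
python3 - <<'E'
from h import *
from scipy.optimize import minimize
def proj(c,X):
    T=np.linalg.inv(np.array(c['pose'])); q=X@T[:3,:3].T+T[:3,3]
    return cv2.projectPoints(q.reshape(-1,1,3),np.zeros(3),np.zeros(3),np.array([[c['fx'],0,c['cx']],[0,c['fy'],c['cy']],[0,0,1.]]),np.array([c['k1'],0,0,0.]))[0].reshape(-1,2)
K=8
def mask(polys,o):
    m=np.zeros((100*K,100*K),np.uint8)
    for q in polys: cv2.fillConvexPoly(m,cv2.convexHull(((q-o+.5)*K).astype(np.float32)).astype(np.int32),1)
    return cv2.resize(m.astype(np.float32),(100,100),interpolation=cv2.INTER_AREA)
a=np.linspace(0,2*np.pi,48); ci=np.c_[np.cos(a),np.sin(a)]
def circ(x,y,z,r): return np.c_[x+r*ci[:,0],y+r*ci[:,1],np.full(48,.134+z)]
yaw=np.radians(25.4);R=np.array([[np.cos(yaw),-np.sin(yaw)],[np.sin(yaw),np.cos(yaw)]])
sq=np.array([[1,1],[1,-1],[-1,-1],[-1,1]])*.06@R.T
for n in('scene','top'):
    c=env.get_calibration(n)
    for k in'01':
        p=np.load(n+k+'.npz')['p'].astype(float); o=np.floor(proj(c,np.array([[.535,-.152,.15]]))[0])-50; x,y=o.astype(int)
        w=cv2.GaussianBlur(p[y:y+100,x:x+100],(0,0),.7); b,g,r=w[...,0],w[...,1],w[...,2]
        fin=((r<95)&(r>b*1.3)&(g<62)).astype(np.float32)
        wood=((r>b*1.45)&(r>=75)|(fin>0)).astype(np.float32)
        win=lambda m:(lambda q:cv2.blur(q,(3,3)))(m)
        gx,gy=np.meshgrid(np.arange(100),np.arange(100))
        def cost(v,kind):
            if kind=='f':
                M=mask([np.r_[proj(c,circ(*v,12e-3,.028)),proj(c,circ(*v,24e-3,.028))],np.r_[proj(c,circ(*v,49e-3,.021)),proj(c,circ(*v,58e-3,.0185)),proj(c,circ(*v,80e-3,.0035)),proj(c,circ(*v,42e-3,.019))]],o); ref=fin
                near=cv2.dilate(mask([np.r_[proj(c,circ(.534,-.147,12e-3,.046)),proj(c,circ(.534,-.147,80e-3,.03))]],o),None)
            else:
                M=mask([proj(c,np.c_[sq+v,np.full(4,.122)])],o); ref=wood; near=mask([proj(c,np.c_[sq*1.15+[.535,-.152],np.full(4,.122)])],o)
                if n=='scene': near=near*(gy<proj(c,np.array([[.535,-.152,.122]]))[0,1]-o[1]+6)
            return ((win(M)-win(ref))**2*near).sum()
        v={}
        for kind in'fp':
            v[kind]=minimize(cost,[.534,-.148] if kind=='f' else [.535,-.152],args=(kind,),method='Nelder-Mead',options=dict(initial_simplex=np.array([[.531,-.148],[.537,-.148],[.534,-.154]]))); 
        print(n,k,v['f'].x.round(4),round(v['f'].fun,1),v['p'].x.round(4),round(v['p'].fun,1),'need',((v['p'].x-v['f'].x)*1000).round(1))
E
```

```text
scene 0 [ 0.5312 -0.1438] 41.4 [ 0.534  -0.1451] 61.3 need [ 2.8 -1.2]
scene 1 [ 0.5365 -0.153 ] 44.6 [ 0.5342 -0.1459] 66.9 need [-2.3  7.2]
top 0 [ 0.5292 -0.1381] 77.5 [ 0.5336 -0.1498] 29.3 need [  4.4 -11.7]
top 1 [ 0.534  -0.1482] 40.4 [ 0.5337 -0.1496] 24.6 need [-0.3 -1.5]
```

The finial silhouettes put it 1.0 to 1.4 mm short of the middle. The scene plate silhouette can't be used because its mask cut the edge, so I took the scene plate position from depth. Every usable estimate is inside the 4 mm tolerance, and another tap would risk more than it gains, so I'm handing in.

```bash
python3 -c "
from workcell import env
print(env.get_state()['clock'],env.hand_in())"
```

```text
the job is handed in; nothing more can be done
15.05 None
```

I pushed the acorn finial about 10 mm along the cap's −y with slow fingertip contact on its wide ring. I then backed the arm well clear and handed the job in at 15 s. The last pictures show the finial upright near the middle of the square.

**Centring:** by the last checks it is about 1 mm short of the middle, against the 4 mm limit. They spread from 2.4 mm short to 1.5 mm past:

| Check | Offset from the middle |
|---|---|
| Top camera, depth | about 0.5 mm |
| Top camera, silhouette | 1.5 mm short |
| Scene camera, depth | 2.4 mm short |
| Scene camera, silhouette (plate position from depth) | about 1 mm short |
| Wrist camera, partly blocked (against its earlier cap reading) | about 1.5 mm past |

The cap measured in the same place before and after, within 0.5 mm.

**Checks that failed or disagreed:**
- **Fingertips:** the images put them about 13 mm above the reported TCP, not 17 mm below it. My first approach was therefore too high. I saw this and backed off; the finial had not moved. I redid the approach 30 mm lower.
- **Scene plate silhouette:** that fit was unusable.
- **Wrist view:** it could not see the whole square in the last look.

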